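# Put the porcelain canal houses back on their own display risers

## Robot

A 6-joint arm with a two-finger parallel gripper is mounted at the origin on the work surface. World frame = base frame: x ahead of the robot, y to its left, z up, the work surface at z = 0. Lengths are in m, angles in rad, forces in N, time in s.
With the tool pointing down it reaches from about 0.35 to 0.85 m from the base axis. Payload 8.1 kg.
Tool frame: the origin (TCP) lies midway between the tips of the shut fingers; the grasp point (between the pads) lies 19 mm behind it; z points along the fingers, y is the line along which they close (so a half turn about z gives the same grasp; the last joint's range is limited). The gripper opens to 93 mm and grips with 3 to 60 N. Pads are 15 mm wide; open, the fingers measure 128 mm over their backs; the gripper's body (75 mm by 188 mm) begins 65 mm behind the grasp point.
Start: joints at [1.062, 0.13, 1.488, -0, 1.523, -0.085], TCP at [0.247, 0.547, 0.219] pointing down, gripper open.
Joint ranges: [-2.96, 2.96], [-0.89, 2.26], [0.02, 2.5], [-1.34, 4.48], [0, 2.73], [-2.66, 2.66]. Speed limits (rad/s): [2.39, 2.39, 2.79, 3.14, 3.14, 3.14].

## Interface

Orientations are given as a rotation vector (axis times angle).
In Python, from plant import robot, cams gives the robot as it stands. The module is installed in compiled form; this text tells all that it offers.
- The arm moves only by the tool play_rows, never from a script. Its arguments are lists of equal length, an entry for each row: "slide": the shift along the tool's x, y, z scaled (see below), a list of three; "twist": the turn, a rotation vector about the tool's x, y, z scaled (see below), a list of three. A call has exactly 8 rows; each row shifts and turns the commanded pose from where the row before left it, along the tool's axes as they then stand; what a row does not reach is not made up. The controller multiplies each number of a shift by 25 cm and each number of a turn by 60 degrees. A row lasts 1/10 s, in which the tool goes at most 50 mm and 8.59 degrees, less where a joint would pass 70% of its speed; a pose out of reach is approached as far as the arm can. A call with a number of a shift or a turn outside -1 to 1 is refused whole. A call with a gripper value outside its range is refused whole. "fingers" is the closure, from -1 (fully open) to 1 (shut), set as the call begins (left out, the last holds). The fingers move at their own pace and stop on an object; "force" is the grip in N (left out, the last holds). Time passes only in rows, so rows that do not move let the fingers close, or fill a call up. It gives the time, the measured TCP pose, the force, the opening and the grip force at its end, in the units of the state.
- robot.read_state(): the state, without advancing time (a new reading comes with each control period).
- cams.read_camera(name): name is "scene" or "top" or "wrist"; returns (picture, depth): 384x512x3 uint8, red, green, blue; 384x512 float32, m along the optical axis (not along the pixel's ray), 0 where there is no reading.
- cams.get_calibration(name): a dict with "fx", "fy", "cx", "cy" (pixels), "world_from_camera" (4x4, takes a point from camera to world coordinates). Camera axes: x right, y down, z forward; pixel columns grow to the right and rows downward; lengths in m; the calibration is good to about 2 mm. A picture is of the moment at which its call begins: read the wrist's pose just before it. get_calibration takes no time and is no camera call; for the wrist camera it gives the pose at the moment of the call.
- robot.close_job(): hands the job in; it is judged then, once.
The state is a dict: "t": time; "q": joint angles; "dq": joint speeds; "joint_torque": joint torques, N m; "tool_pos": TCP position; "orientation": TCP orientation; "force": force on the tool from outside, world axes, zero at the start; "wrist_torque": the same for the moment, N m; "opening": finger opening in m; "gripper_force": force on a finger pad.
Only numpy, scipy, OpenCV 4.12 (cv2) and the standard library are available. Lean on these libraries where they do the work, as an engineer would, in place of code of your own. Each camera call takes 0.05 s, during which the arm holds its last target. There are 200 camera calls.

## Task

After dusting, my three porcelain canal houses were put back on the wrong wooden risers. Change them round so that the tallest house stands on the highest riser, the middle house on the middle riser and the smallest house on the lowest riser, each upright, in the middle of the riser's top and square with its edges (which of its two faces points forward does not matter); the empty cork mat is free if you need to park one meanwhile. Set them down softly, never dropping or tipping one, and leave the candle glass, the dropper bottle and the drinking glass where they stand.

Things in the scene. Friction and masses are not known exactly. Their poses are not given: they have to be found in the camera images.
- house_step_mid (a point): Tallest porcelain canal house (white and blue), with stepped gables: 96 mm high, 60 mm wide (y), 40 mm deep (x), about 0.2 kg. Gables start 66 mm up. Loose. Point: its centre, half-way up. x: through the house, front to back; y: along the facade; z up. Front and back are alike, flat and parallel: grip across x, half-way up or higher. At the start it stands on the middle riser.
- house_bell_mid (a point): Middle-sized porcelain canal house (white and blue), with curved bell gables rounded at the top: 78 mm high, 52 mm wide (y), 36 mm deep (x), about 0.15 kg. Gables start 50 mm up. Loose. Point: its centre, half-way up. x: through the house, front to back; y: along the facade; z up. Front and back are alike, flat and parallel: grip across x, half-way up or higher. At the start it stands on the lowest riser.
- house_point_mid (a point): Smallest porcelain canal house (white and blue), with plain triangular gables: 60 mm high, 46 mm wide (y), 32 mm deep (x), about 0.1 kg. Gables start 37 mm up. Loose. Point: its centre, half-way up. x: through the house, front to back; y: along the facade; z up. Front and back are alike, flat and parallel: grip across x, half-way up or higher. At the start it stands on the highest riser.
- riser_high_top (a point): Wooden bridge-shaped display block (flat top board on two side cheeks, pale wood), does not move. Point: centre of its top face. x axis: along its short side (front to back), y: along its long side, z up. Highest and largest of the set: top 122 mm (y) by 86 mm (x), 48 mm above the table.
- riser_mid_top (a point): Wooden bridge-shaped display block (flat top board on two side cheeks, pale wood), does not move. Point: centre of its top face. x axis: along its short side (front to back), y: along its long side, z up. Middle of the set: top 104 mm (y) by 74 mm (x), 32 mm above the table.
- riser_low_top (a point): Wooden bridge-shaped display block (flat top board on two side cheeks, pale wood), does not move. Point: centre of its top face. x axis: along its short side (front to back), y: along its long side, z up. Lowest and smallest of the set: top 86 mm (y) by 62 mm (x), 16 mm above the table.
- cork_mat_top (a point): Round cork mat, 110 mm across, 6 mm thick, empty, does not move: a free spot. Point: centre of its top face.
- candle_glass_mid (a point): Bystander: small clear glass with a white tea light in it, 62 mm across, 52 mm high, loose. Point: its centre, half-way up.
- dropper_mid (a point): Bystander: small amber bottle with a black dropper cap, 30 mm across, 81 mm high, loose. Point: its axis, 40 mm up.
- tumbler_mid (a point): Bystander: empty drinking glass on a white square coaster at the far side, 72 mm across, 125 mm high (130 mm above the table), loose. Point: its centre, half-way up.
Mind the look-alikes: they are no part of the job. Leave any purple or red look-alike of the part that bears riser_mid_top alone.

How it is judged:
At the end, for the whole second after the job is handed in: Tallest house on highest riser, middle on middle, smallest on lowest: centred within 12 mm, resting on the top, upright within 0.08 rad, square within 0.2 rad (either way round), released and at rest; candle glass, dropper bottle and drinking glass within 20 mm of where they were (horizontal distance between house_step_mid and riser_high_top below 0.012 m and z of house_step_mid in the frame of riser_high_top between 0.044 and 0.052 m and angle between each of house_step_mid, house_bell_mid, house_point_mid's own z axis and vertical below 0.08 rad and angle between the x axis of house_step_mid and the x axis of riser_high_top, either way round below 0.2 rad and linear speed of each of house_step, house_bell, house_point below 0.02 m/s and angular speed of each of house_step, house_bell, house_point below 0.2 rad/s and contact force between the fingers and house_step below 0.1 N and horizontal distance between house_bell_mid and riser_mid_top below 0.012 m and z of house_bell_mid in the frame of riser_mid_top between 0.035 and 0.043 m and angle between the x axis of house_bell_mid and the x axis of riser_mid_top, either way round below 0.2 rad and contact force between the fingers and house_bell below 0.1 N and horizontal distance between house_point_mid and riser_low_top below 0.012 m and z of house_point_mid in the frame of riser_low_top between 0.026 and 0.034 m and angle between the x axis of house_point_mid and the x axis of riser_low_top, either way round below 0.2 rad and contact force between the fingers and house_point below 0.1 N and distance of each of candle_glass_mid, dropper_mid, tumbler_mid from where it was at the start of the episode below 0.02 m); the robot touches nothing.
It fails at once if a house is tipped over (angle between any of house_step_mid, house_bell_mid, house_point_mid's own z axis and vertical above 0.6 rad).
It fails at once if a house is dropped (falls faster than 0.6 m/s, held by nothing) ((contact force between the fingers and house_step below 0.05 N and linear speed of house_step above 0.6 m/s) or (contact force between the fingers and house_bell below 0.05 N and linear speed of house_bell above 0.6 m/s) or (contact force between the fingers and house_point below 0.05 N and linear speed of house_point above 0.6 m/s)).
It fails at once if the candle glass is pushed more than 20 mm from its place or knocked over (distance of candle_glass_mid from where it was at the start of the episode above 0.02 m).
It fails at once if the dropper bottle is pushed more than 20 mm from its place or knocked over (distance of dropper_mid from where it was at the start of the episode above 0.02 m).
It fails at once if the drinking glass is pushed more than 20 mm from its place or knocked over (distance of tumbler_mid from where it was at the start of the episode above 0.02 m).
It also fails if it takes over 112 s, if anything falls off the work surface, if the arm or the gripper's body presses on something with over 40 N, if the wrist force passes 120 N, or if a joint passes its speed limit or range.

## Working session

There is one attempt and no reset: what is moved stays moved. The work goes in short steps, Python scripts to look and compute and a tool call to move; the robot and the scene stay as the last step left them, time stands still between calls to the robot, and variables do not carry over. Pictures are saved under pics/ and viewed, at most 14 in all, crops included, and the job is handed in when it is done.

Besides the shell and the picture viewer there is one more tool, called after "Emit:" as name(argument=value, ...) on one line, values as JSON. play_rows: Moves the arm, as the interface text tells. Shifts and turns lie within -1 to 1; 1 stands for 25 cm of shift or 60 degrees of turn. Its arguments: {"type":"object","properties":{"slide":{"type":"array"},"twist":{"type":"array"},"fingers":{"type":"number"},"force":{"type":"number"}},"required":["slide","twist"]}

```bash
mkdir -p pics; cat > h.py <<'E'
import numpy as np, cv2
from plant import robot, cams
def snap(n):
    c=cams.get_calibration(n); p,d=cams.read_camera(n); return p,d,c
def save(p,f): cv2.imwrite('pics/'+f,cv2.cvtColor(p,cv2.COLOR_RGB2BGR))
def cloud(d,c):
    v,u=np.mgrid[:d.shape[0],:d.shape[1]]
    P=np.stack([(u-c['cx'])/c['fx']*d,(v-c['cy'])/c['fy']*d,d],-1)
    T=np.array(c['world_from_camera']); W=P@T[:3,:3].T+T[:3,3]; W[d==0]=np.nan; return W
E
python3 - <<'E'
from h import *
for n in('scene','top'):
    p,d,c=snap(n); save(p,n+'0.png'); np.savez(n+'0.npz',p=p,d=d,**{k:np.array(v) for k,v in c.items()}); print(n,np.array(c['world_from_camera']).round(3).tolist(),c['fx'])
print(robot.read_state())
E
```

```text
scene [[-0.702, 0.499, -0.507, 1.32], [0.712, 0.491, -0.503, 0.656], [-0.002, -0.714, -0.7, 1.075], [0.0, 0.0, 0.0, 1.0]] 459.0850121937668
top [[0.028, -0.997, 0.068, 0.506], [-0.999, -0.029, -0.017, -0.053], [0.019, -0.067, -0.998, 1.206], [0.0, 0.0, 0.0, 1.0]] 369.7097364868907
{'t': 0.1, 'q': array([ 1.06160656e+00,  1.31098349e-01,  1.48915192e+00, -1.49852646e-05,
        1.52298520e+00, -8.53871253e-02]), 'dq': array([ 1.35499173e-05, -2.51720290e-03, -3.94958864e-04, -7.26238097e-04,
        8.95474734e-04, -2.68859898e-04]), 'joint_torque': array([ 1.26464736e-03, -5.61343610e+01, -4.93094623e+01,  7.70123117e-02,
        2.92549026e-02, -9.91755542e-05]), 'tool_pos': array([0.24646994, 0.54648917, 0.21769488]), 'orientation': array([-6.60637326e-01, -3.07086683e+00,  2.47384401e-03]), 'force': array([0.64724215, 0.7084928 , 0.53000564]), 'wrist_torque': array([-0.05093127, -0.00105074,  0.00910491]), 'gripper_force': 0.0, 'opening': 0.09348838986693297}
```

View pics/scene0.png

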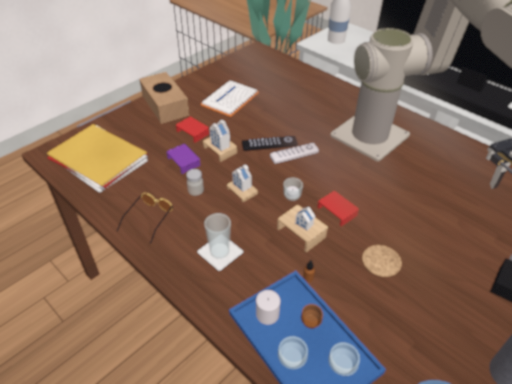

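View pics/top0.png

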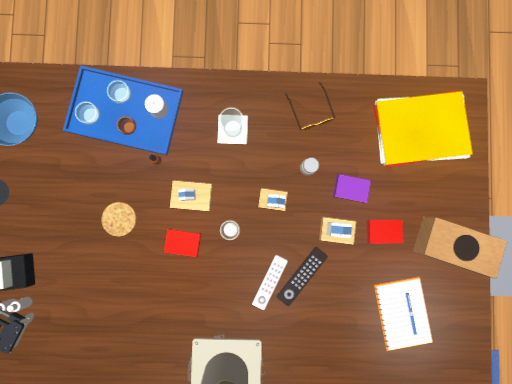

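The houses on risers show in top at high (191,195) with the smallest house, low (273,200) with the bell house and mid (338,231) with the tall house. The mat is at (119,219), the candle at (230,230), the dropper at (154,158) and the tumbler at (232,123). The look-alikes are flat red blocks at (182,243) and (386,231) and a purple one at (352,188), none of them pale wood. Next I measure.

```bash
cat > m.py <<'E'
from h import *
def topmeas():
    p,d,c=snap('top'); W=cloud(d,c); hsv=cv2.cvtColor(p,cv2.COLOR_RGB2HSV).astype(int)
    T=np.array(c['world_from_camera'])
    def ray(u,v,z):
        r=T[:3,:3]@np.array([(u-c['cx'])/c['fx'],(v-c['cy'])/c['fy'],1]); return (T[:3,3]+r*(z-T[2,3])/r[2])[:2]
    wood=(hsv[...,0]>12)&(hsv[...,0]<30)&(hsv[...,1]>60)&(hsv[...,2]>150)
    for n,(u,v),z,m in(('high',(191,195),.048,30),('low',(273,200),.016,24),('mid',(338,231),.032,27),('mat',(119,219),.006,25)):
        k=np.zeros_like(wood); k[v-m:v+m,u-m:u+m]=1
        pts=np.argwhere(wood&k); xy=np.array([ray(b,a,z) for a,b in pts],np.float32)
        r=cv2.minAreaRect(cv2.convexHull(xy)); print(n,np.round(r[0],4),np.round(r[1],3),round(r[2],1),end=' ')
        h=k.astype(bool)&(W[...,2]>z+.015); 
        if h.sum()>5:
            r=cv2.minAreaRect(W[h][:,:2].astype(np.float32)); print('house',np.round(r[0],4),np.round(r[1],3),round(r[2],1),W[h][:,2].max().round(3))
        else: print()
    return p,W
if __name__=='__main__':
    p,W=topmeas()
    for n,(u,v),m in(('candle',(230,230),12),('dropper',(154,158),8),('tumbler',(232,123),14)):
        w=W[v-m:v+m,u-m:u+m].reshape(-1,3); w=w[w[:,2]>.015]; print(n,np.round([w.min(0),w.max(0)],3).tolist())
    s=p[180:250,160:365]; save(cv2.resize(s,None,fx=3.9,fy=3.9,interpolation=cv2.INTER_CUBIC),'crop1.png')
E
python3 m.py
```

```text
high [0.5577 0.1255] [0.126 0.089] 86.8 house [0.5576 0.1342] [0.032 0.047] 4.4 0.11
low [ 0.5545 -0.1342] [0.089 0.065] 83.7 house [ 0.5459 -0.1402] [0.053 0.036] 89.9 0.096
mid [ 0.4608 -0.3414] [0.113 0.077] 84.5 house [ 0.4647 -0.335 ] [0.063 0.04 ] 87.2 0.133
mat [0.476  0.3605] [0.109 0.109] 2.8 
candle [[0.425, -0.027, 0.015], [0.481, 0.029, 0.057]]
dropper [[0.656, 0.229, 0.015], [0.701, 0.275, 0.082]]
tumbler [[0.747, -0.031, 0.015], [0.815, 0.038, 0.133]]
```

View pics/crop1.png

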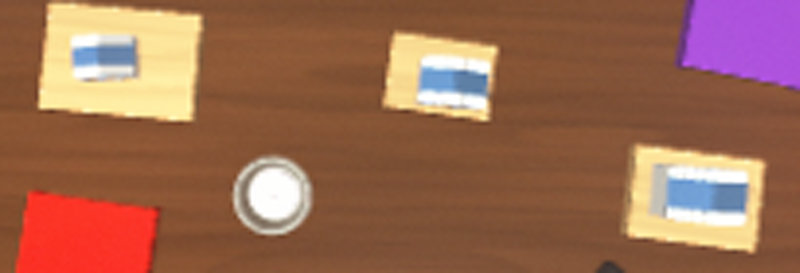

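The crop confirms it: the smallest house stands on the largest pale block (left), the bell house on the small one (centre) and the stepped house on the right one. The candle glass is at crop (272,195), and the red and purple look-alikes are excluded. I turn the tool square first, so that tool x = world y, tool y = world x and tool z = down.

Emit:
play_rows(slide=[[0, 0, -0.04], [0, 0, -0.04], [0, 0, -0.04], [0, 0, -0.04], [0, 0, -0.04], [0, 0, -0.04], [0, 0, -0.04], [0, 0, 0]], twist=[[0, 0, 0.14], [0, 0, 0.14], [0, 0, 0.14], [0, 0, 0.14], [0, 0, 0.14], [0, 0, 0.14], [0, 0, 0.14], [0, 0, 0.14]], fingers=-1)

```text
t: 0.95
tool_pos: [0.247, 0.5474, 0.2902]
orientation: [-2.256, -2.185, -0.003]
force: [0.9, 0.4, -0.4]
opening: 0.0931
gripper_force: 0.0
```

Emit:
play_rows(slide=[[-0.14, 0.11, 0], [-0.14, 0.11, 0], [-0.14, 0.11, 0], [-0.14, 0.11, 0], [-0.14, 0.11, 0], [-0.14, 0.11, 0], [-0.14, 0.11, 0], [-0.14, 0.11, 0]], twist=[[0, 0, 0], [0, 0, 0], [0, 0, 0], [0, 0, 0], [0, 0, 0], [0, 0, 0], [0, 0, 0], [0, 0, 0]])

```text
t: 1.75
tool_pos: [0.46, 0.2597, 0.2884]
orientation: [-2.25, -2.193, 0.0]
force: [1.6, 0.3, -0.9]
opening: 0.0931
gripper_force: 0.0
```

Emit:
play_rows(slide=[[-0.14, 0.09, 0], [-0.14, 0.09, 0], [-0.14, 0.08, 0], [-0.12, 0.08, 0], [0, 0, 0], [0, 0, 0], [0, 0, 0], [0, 0, 0]], twist=[[0, 0, 0], [0, 0, 0], [0, 0, 0], [0, 0, 0], [0, 0, 0], [0, 0, 0], [0, 0, 0], [0, 0, 0]])

```text
t: 2.55
tool_pos: [0.5404, 0.1253, 0.2887]
orientation: [-2.248, -2.194, -0.0]
force: [0.1, 0.1, 0.1]
opening: 0.0934
gripper_force: 0.0
```

```bash
cat > w.py <<'E'
from h import *
import sys
def yaw():
    from scipy.spatial.transform import Rotation as R
    y=R.from_rotvec(robot.read_state()['orientation']).as_matrix()[:,1]; return np.degrees(np.arctan2(y[1],y[0]))
def longrect(xy):
    r=cv2.minAreaRect(xy.astype(np.float32)); a=r[2]+(90 if r[1][1]>r[1][0] else 0)
    return np.round(r[0],4),np.round(sorted(r[1]),3),round((a-90+90)%180-90,1)  # angle of its x axis
def look(name,zr,H,c0,pic=None,rad=.075):
    p,d,c=snap('wrist'); W=cloud(d,c)
    if pic: save(p,pic)
    st=robot.read_state(); print('tcp',st['tool_pos'].round(4),'yaw',round(yaw(),2))
    near=np.hypot(W[...,0]-c0[0],W[...,1]-c0[1])<rad
    top=near&(abs(W[...,2]-zr)<.005)
    if top.sum()>50: print(name,'riser',*longrect(W[top][:,:2]),'z',np.median(W[top][:,2]).round(4),top.sum())
    if H:
        h=near&(W[...,2]>zr+.012)&(W[...,2]<zr+H+.01)
        print(' house',*longrect(W[h][:,:2]),'zmax',np.nanmax(W[h][:,2]).round(4),h.sum())
        h=near&(W[...,2]>zr+H*.7)&(W[...,2]<zr+H+.01); print(' upper',*longrect(W[h][:,:2]),h.sum())
    return W,p
if __name__=='__main__':
    a=sys.argv; look(a[1],float(a[2]),float(a[3]),(float(a[4]),float(a[5])),a[6] if len(a)>6 else None)
E
python3 w.py high .048 .06 .558 .1255 w1.png
```

```text
tcp [0.5404 0.1253 0.2887] yaw -1.38
high riser [0.557  0.1236] [0.086 0.122] -3.5 z 0.0475 5554
 house [0.5583 0.1312] [0.032 0.049] 4.8 zmax 0.1084 1314
 upper [0.5583 0.1315] [0.032 0.036] 4.1 899
```

View pics/w1.png

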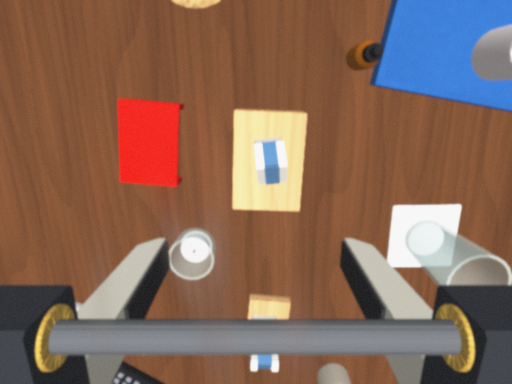

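Wrist view: riser high spans about (233..307,109..212), the small house is at (270,160), the candle at (192,253) and the dropper at (363,55). All are clear of the fingers, which close along image horizontal. I descend on the small house.

Emit:
play_rows(slide=[[0, 0, 0], [0.017, 0.073, 0], [0, 0, 0.16], [0, 0, 0.16], [0, 0, 0.16], [0, 0, 0.16], [0, 0, 0.16], [0, 0, 0.1]], twist=[[0, 0, -0.098], [0, 0, 0], [0, 0, 0], [0, 0, 0], [0, 0, 0], [0, 0, 0], [0, 0, 0], [0, 0, 0]])

```text
t: 3.4
tool_pos: [0.5564, 0.1305, 0.0602]
orientation: [-2.131, -2.305, 0.005]
force: [-0.6, 0.2, -0.5]
opening: 0.0932
gripper_force: 0.0
```

Emit:
play_rows(slide=[[0, 0, 0], [0, 0, 0], [0, 0, 0], [0, 0, 0], [0, 0, 0], [0, 0, 0], [0, 0, 0], [0, 0, 0]], twist=[[0, 0, 0], [0, 0, 0], [0, 0, 0], [0, 0, 0], [0, 0, 0], [0, 0, 0], [0, 0, 0], [0, 0, 0]], fingers=1, force=12)

```text
t: 4.2
tool_pos: [0.5588, 0.1298, 0.0637]
orientation: [2.135, 2.305, 0.0]
force: [-0.0, 0.1, 0.3]
opening: 0.0335
gripper_force: 0.0
```

Emit:
play_rows(slide=[[0, 0, 0], [0, 0, 0], [0, 0, 0], [0, 0, 0], [0, 0, -0.01], [0, 0, -0.02], [0, 0, -0.04], [0, 0, -0.04]], twist=[[0, 0, 0], [0, 0, 0], [0, 0, 0], [0, 0, 0], [0, 0, 0], [0, 0, 0], [0, 0, 0], [0, 0, 0]])

```text
t: 5.0
tool_pos: [0.5588, 0.1298, 0.092]
orientation: [2.134, 2.305, 0.0]
force: [-0.0, -0.4, -0.5]
opening: 0.0319
gripper_force: 12.0
```

Emit:
play_rows(slide=[[0, 0, -0.06], [0.05, -0.02, -0.06], [0.12, -0.05, 0], [0.15, -0.065, 0], [0.15, -0.065, 0], [0.15, -0.065, 0], [0.15, -0.065, 0], [0.128, -0.058, 0]], twist=[[0, 0, 0.065], [0, 0, 0.065], [0, 0, 0], [0, 0, 0], [0, 0, 0], [0, 0, 0], [0, 0, 0], [0, 0, 0]])

```text
t: 5.8
tool_pos: [0.4738, 0.3615, 0.1225]
orientation: [2.286, 2.155, 0.003]
force: [0.6, 0.5, -0.4]
opening: 0.0321
gripper_force: 12.0
```

Emit:
play_rows(slide=[[0, 0, 0], [0, 0, 0], [0, 0, 0.1], [0, 0, 0.1], [0, 0, 0.08], [0, 0, 0.05], [0, 0, 0], [0, 0, 0]], twist=[[0, 0, 0], [0, 0, 0], [0, 0, 0], [0, 0, 0], [0, 0, 0], [0, 0, 0], [0, 0, 0], [0, 0, 0]])

```text
t: 6.6
tool_pos: [0.4751, 0.359, 0.0394]
orientation: [2.287, 2.153, 0.001]
force: [0.1, 0.8, 0.3]
opening: 0.0322
gripper_force: 12.0
```

Emit:
play_rows(slide=[[0, 0, 0.03], [0, 0, 0.02], [0, 0, 0.008], [0, 0, 0.005], [0, 0, 0.004], [0, 0, 0.004], [0, 0, 0], [0, 0, 0]], twist=[[0, 0, 0], [0, 0, 0], [0, 0, 0], [0, 0, 0], [0, 0, 0], [0, 0, 0], [0, 0, 0], [0, 0, 0]])

```text
t: 7.4
tool_pos: [0.4745, 0.3595, 0.0217]
orientation: [2.286, 2.155, 0.001]
force: [-2.9, -1.8, 5.6]
opening: 0.0324
gripper_force: 12.0
```

Emit:
play_rows(slide=[[0, 0, 0], [0, 0, 0], [0, 0, 0], [0, 0, 0], [0, 0, 0], [0, 0, 0], [0, 0, 0], [0, 0, 0]], twist=[[0, 0, 0], [0, 0, 0], [0, 0, 0], [0, 0, 0], [0, 0, 0], [0, 0, 0], [0, 0, 0], [0, 0, 0]], fingers=-1)

```text
t: 8.2
tool_pos: [0.4744, 0.3594, 0.0208]
orientation: [-2.286, -2.155, 0.0]
force: [0.4, -0.1, -0.2]
opening: 0.0906
gripper_force: 0.0
```

Emit:
play_rows(slide=[[0, 0, -0.04], [0, 0, -0.08], [0, 0, -0.15], [0, 0, -0.18], [0, 0, -0.18], [0, 0, -0.18], [0, 0, -0.18], [0, 0, -0.11]], twist=[[0, 0, 0], [0, 0, 0], [0, 0, 0], [0, 0, 0], [0, 0, 0], [0, 0, 0], [0, 0, 0], [0, 0, 0]])

```text
t: 9.0
tool_pos: [0.4751, 0.3599, 0.3016]
orientation: [2.285, 2.154, 0.009]
force: [1.1, 0.4, 0.7]
opening: 0.0934
gripper_force: 0.0
```

```bash
python3 w.py mat .006 .06 .476 .3605
```

```text
tcp [0.4763 0.3606 0.306 ] yaw -3.4
mat riser [0.4755 0.3598] [0.144 0.146] 10.4 z 0.0055 4066
 house [0.475  0.3605] [0.032 0.048] -2.3 zmax 0.0663 1014
 upper [0.475  0.3611] [0.032 0.038] -2.9 701
```

Emit:
play_rows(slide=[[-0.08, 0, 0], [-0.16, 0.007, 0], [-0.18, 0.007, 0], [-0.18, 0.007, 0], [-0.18, 0.007, 0], [-0.18, 0.007, 0], [-0.18, 0.007, 0], [-0.18, 0.007, 0]], twist=[[0, 0, 0], [0, 0, 0], [0, 0, 0], [0, 0, 0], [0, 0, 0], [0, 0, 0], [0, 0, 0], [0, 0, 0]])

```text
t: 9.85
tool_pos: [0.4665, 0.0276, 0.2965]
orientation: [2.285, 2.154, 0.001]
force: [0.2, 0.2, 0.0]
opening: 0.093
gripper_force: 0.0
```

Emit:
play_rows(slide=[[-0.18, 0.007, 0], [-0.18, 0.007, 0], [-0.18, 0.007, 0], [-0.18, 0.007, 0], [-0.18, 0.007, 0], [-0.18, 0.007, 0], [-0.18, 0.007, 0], [-0.16, 0.007, 0]], twist=[[0, 0, 0], [0, 0, 0], [0, 0, 0], [0, 0, 0], [0, 0, 0], [0, 0, 0], [0, 0, 0], [0, 0, 0]])

```text
t: 10.65
tool_pos: [0.4594, -0.3281, 0.2964]
orientation: [2.287, 2.153, 0.0]
force: [0.5, 0.9, 0.4]
opening: 0.0928
gripper_force: 0.0
```

```bash
python3 - <<'E'
from w import *
cams.read_camera('wrist'); cams.read_camera('wrist'); cams.read_camera('wrist')
look('mid',.032,.096,(.461,-.345))
look('low',.016,.078,(.5545,-.134),None,.065)
E
```

```text
tcp [ 0.4595 -0.3266  0.2958] yaw -3.51
mid riser [ 0.4593 -0.3458] [0.074 0.104] -5.6 z 0.0315 2139
 house [ 0.4641 -0.338 ] [0.041 0.062] -3.4 zmax 0.1294 2251
 upper [ 0.4645 -0.3373] [0.04  0.059] -2.7 1861
tcp [ 0.4598 -0.3257  0.296 ] yaw -3.44
low riser [ 0.5503 -0.1623] [0.034 0.062] 83.9 z 0.0153 822
 house [ 0.5439 -0.1641] [0.018 0.039] 71.8 zmax 0.0746 753
 upper [ 0.5453 -0.1628] [0.006 0.036] 86.8 131
```

Emit:
play_rows(slide=[[-0.046, 0.021, 0], [0, 0, 0.1], [0, 0, 0.15], [0, 0, 0.15], [0, 0, 0.15], [0, 0, 0.15], [0, 0, 0.13], [0, 0, 0.08]], twist=[[0, 0, 0], [0, 0, 0], [0, 0, 0], [0, 0, 0], [0, 0, 0], [0, 0, 0], [0, 0, 0], [0, 0, 0]])

```text
t: 11.7
tool_pos: [0.4639, -0.3361, 0.0655]
orientation: [-2.282, -2.155, 0.0]
force: [0.5, -0.1, 0.4]
opening: 0.0928
gripper_force: 0.0
```

Emit:
play_rows(slide=[[0, 0, 0], [0, 0, 0], [0, 0, 0], [0, 0, 0], [0, 0, 0], [0, 0, 0], [0, 0, 0], [0, 0, 0]], twist=[[0, 0, 0], [0, 0, 0], [0, 0, 0], [0, 0, 0], [0, 0, 0], [0, 0, 0], [0, 0, 0], [0, 0, 0]], fingers=1, force=20)

```text
t: 12.5
tool_pos: [0.4646, -0.3379, 0.0687]
orientation: [2.286, 2.154, -0.0]
force: [-0.2, 0.4, 1.4]
opening: 0.0404
gripper_force: 20.0
```

Emit:
play_rows(slide=[[0, 0, 0], [0, 0, 0], [0, 0, 0], [0, 0, 0], [0, 0, -0.01], [0, 0, -0.02], [0, 0, -0.04], [0, 0, -0.04]], twist=[[0, 0, 0], [0, 0, 0], [0, 0, 0], [0, 0, 0], [0, 0, 0], [0, 0, 0], [0, 0, 0], [0, 0, 0]])

```text
t: 13.3
tool_pos: [0.4644, -0.3376, 0.0965]
orientation: [-2.286, -2.154, 0.0]
force: [0.1, -0.6, -2.0]
opening: 0.0395
gripper_force: 20.0
```

Emit:
play_rows(slide=[[0, 0, -0.08], [0, 0, -0.12], [0.05, 0.007, -0.1], [0.1, 0.014, 0], [0.15, 0.021, 0], [0.16, 0.022, 0], [0.16, 0.022, 0], [0.16, 0.022, 0]], twist=[[0, 0, 0], [0, 0, 0], [0, 0, 0], [0, 0, 0], [0, 0, 0], [0, 0, 0], [0, 0, 0], [0, 0, 0]])

```text
t: 14.1
tool_pos: [0.5034, -0.1434, 0.1721]
orientation: [2.286, 2.153, 0.001]
force: [0.3, 0.2, -1.6]
opening: 0.0398
gripper_force: 20.0
```

Emit:
play_rows(slide=[[0.16, 0.022, 0], [0.16, 0.022, 0], [0.16, 0.022, 0], [0.16, 0.022, 0], [0.16, 0.022, 0], [0.14, 0.02, 0], [0.1, 0.015, 0], [0.04, 0.006, 0]], twist=[[0, 0, 0], [0, 0, 0], [0, 0, 0], [0, 0, 0], [0, 0, 0], [0, 0, 0], [0, 0, 0], [0, 0, 0]])

```text
t: 14.9
tool_pos: [0.5571, 0.1251, 0.1719]
orientation: [2.284, 2.157, 0.002]
force: [0.2, -1.2, -1.6]
opening: 0.0401
gripper_force: 20.0
```

Emit:
play_rows(slide=[[0, 0, 0], [0, 0, 0], [0, 0, 0.05], [0, 0, 0.08], [0, 0, 0.08], [0, 0, 0.05], [0, 0, 0.02], [0, 0, 0]], twist=[[0, 0, 0], [0, 0, 0], [0, 0, 0], [0, 0, 0], [0, 0, 0], [0, 0, 0], [0, 0, 0], [0, 0, 0]])

```text
t: 15.7
tool_pos: [0.5561, 0.1219, 0.0999]
orientation: [-2.287, -2.153, 0.002]
force: [0.0, 0.3, -1.5]
opening: 0.04
gripper_force: 20.0
```

Emit:
play_rows(slide=[[0.006, 0.004, 0.02], [0, 0, 0.018], [0, 0, 0.008], [0, 0, 0.006], [0, 0, 0.005], [0, 0, 0.004], [0, 0, 0], [0, 0, 0]], twist=[[0, 0, 0], [0, 0, 0], [0, 0, 0], [0, 0, 0], [0, 0, 0], [0, 0, 0], [0, 0, 0], [0, 0, 0]])

```text
t: 16.5
tool_pos: [0.5579, 0.124, 0.0857]
orientation: [2.286, 2.155, 0.0]
force: [-0.4, -0.5, -2.1]
opening: 0.0402
gripper_force: 20.0
```

Emit:
play_rows(slide=[[0, 0, 0.003], [0, 0, 0.002], [0, 0, 0], [0, 0, 0], [0, 0, 0], [0, 0, 0], [0, 0, 0], [0, 0, 0]], twist=[[0, 0, 0], [0, 0, 0], [0, 0, 0], [0, 0, 0], [0, 0, 0], [0, 0, 0], [0, 0, 0], [0, 0, 0]])

```text
t: 17.3
tool_pos: [0.558, 0.124, 0.0847]
orientation: [2.286, 2.154, 0.001]
force: [-1.8, -0.0, 3.7]
opening: 0.0394
gripper_force: 20.0
```

Contact made. I release, rise and look.

Emit:
play_rows(slide=[[0, 0, 0], [0, 0, 0], [0, 0, 0], [0, 0, 0], [0, 0, 0], [0, 0, 0], [0, 0, 0], [0, 0, 0]], twist=[[0, 0, 0], [0, 0, 0], [0, 0, 0], [0, 0, 0], [0, 0, 0], [0, 0, 0], [0, 0, 0], [0, 0, 0]], fingers=-1)

```text
t: 18.1
tool_pos: [0.5578, 0.124, 0.0844]
orientation: [2.286, 2.155, -0.0]
force: [0.9, 0.4, -0.7]
opening: 0.0927
gripper_force: 0.0
```

Emit:
play_rows(slide=[[0, 0, -0.04], [0, 0, -0.08], [0, 0, -0.14], [0, 0, -0.16], [0, 0, -0.16], [0, 0, -0.16], [0, 0, -0.1], [0, 0, 0]], twist=[[0, 0, 0], [0, 0, 0], [0, 0, 0], [0, 0, 0], [0, 0, 0], [0, 0, 0], [0, 0, 0], [0, 0, 0]])

```text
t: 18.9
tool_pos: [0.5599, 0.1243, 0.3009]
orientation: [2.282, 2.151, 0.012]
force: [-0.4, -0.2, 1.5]
opening: 0.0934
gripper_force: 0.0
```

```bash
python3 w.py high .048 .096 .557 .1236
```

```text
tcp [0.559  0.1242 0.2978] yaw -3.4
high riser [0.5569 0.1235] [0.086 0.121] -3.5 z 0.0475 4108
 house [0.5582 0.1243] [0.04  0.062] -3.9 zmax 0.1453 2397
 upper [0.5584 0.1254] [0.04 0.06] -3.0 1997
```

Emit:
play_rows(slide=[[-0.08, 0, 0], [-0.14, -0.01, 0], [-0.16, -0.01, 0], [-0.16, -0.01, 0], [-0.16, -0.01, 0], [-0.16, -0.01, 0], [-0.1, -0.01, 0], [-0.06, 0, 0]], twist=[[0, 0, 0], [0, 0, 0], [0, 0, 0], [0, 0, 0], [0, 0, 0], [0, 0, 0], [0, 0, 0], [0, 0, 0]])

```text
t: 19.75
tool_pos: [0.5265, -0.1314, 0.2928]
orientation: [-2.287, -2.151, 0.002]
force: [0.3, 0.2, -0.1]
opening: 0.0932
gripper_force: 0.0
```

```bash
python3 - <<'E'
from w import *
for i in range(4): cams.read_camera('wrist')
look('low',.016,.078,(.5545,-.134),None,.065)
E
```

```text
tcp [ 0.5278 -0.1285  0.2939] yaw -3.35
low riser [ 0.5537 -0.1362] [0.062 0.086] -6.4 z 0.0155 1580
 house [ 0.5469 -0.143 ] [0.036 0.054] -3.6 zmax 0.0951 1514
 upper [ 0.5468 -0.1436] [0.036 0.045] -4.3 1034
```

Emit:
play_rows(slide=[[-0.055, 0.08, 0.05], [0, 0, 0.15], [0, 0, 0.18], [0, 0, 0.18], [0, 0, 0.17], [0, 0, 0.14], [0, 0, 0.1], [0, 0, 0.04]], twist=[[0, 0, 0.01], [0, 0, 0], [0, 0, 0], [0, 0, 0], [0, 0, 0], [0, 0, 0], [0, 0, 0], [0, 0, 0]])

```text
t: 20.8
tool_pos: [0.5449, -0.1422, 0.0385]
orientation: [-2.292, -2.141, 0.003]
force: [0.3, 0.4, 0.9]
opening: 0.0929
gripper_force: 0.0
```

Emit:
play_rows(slide=[[0, 0, 0], [0, 0, 0], [0, 0, 0], [0, 0, 0], [0, 0, 0], [0, 0, 0], [0, 0, 0], [0, 0, 0]], twist=[[0, 0, 0], [0, 0, 0], [0, 0, 0], [0, 0, 0], [0, 0, 0], [0, 0, 0], [0, 0, 0], [0, 0, 0]], fingers=1, force=16)

```text
t: 21.6
tool_pos: [0.5468, -0.1447, 0.042]
orientation: [2.298, 2.142, -0.0]
force: [-0.5, -0.5, 1.6]
opening: 0.0359
gripper_force: 16.0
```

Emit:
play_rows(slide=[[0, 0, 0], [0, 0, 0], [0, 0, 0], [0, 0, 0], [0, 0, -0.01], [0, 0, -0.02], [0, 0, -0.04], [0, 0, -0.04]], twist=[[0, 0, 0], [0, 0, 0], [0, 0, 0], [0, 0, 0], [0, 0, 0], [0, 0, 0], [0, 0, 0], [0, 0, 0]])

```text
t: 22.4
tool_pos: [0.5469, -0.1445, 0.0702]
orientation: [-2.298, -2.143, -0.0]
force: [-0.1, 0.7, -0.3]
opening: 0.036
gripper_force: 16.0
```

Emit:
play_rows(slide=[[0, 0, -0.06], [-0.05, -0.016, -0.06], [-0.12, -0.039, 0], [-0.15, -0.048, 0], [-0.16, -0.051, 0], [-0.16, -0.051, 0], [-0.12, -0.039, 0], [-0.08, -0.026, 0]], twist=[[0, 0, 0.027], [0, 0, 0], [0, 0, 0], [0, 0, 0], [0, 0, 0], [0, 0, 0], [0, 0, 0], [0, 0, 0]])

```text
t: 23.2
tool_pos: [0.4577, -0.3503, 0.1011]
orientation: [2.329, 2.106, -0.001]
force: [-0.4, -0.4, -0.7]
opening: 0.0361
gripper_force: 16.0
```

Emit:
play_rows(slide=[[0, 0, 0], [0, 0, 0], [0, 0, 0.03], [0, 0, 0.05], [0, 0, 0.03], [0, 0, 0.01], [0, 0, 0], [0, 0, 0]], twist=[[0, 0, 0], [0, 0, 0], [0, 0, 0], [0, 0, 0], [0, 0, 0], [0, 0, 0], [0, 0, 0], [0, 0, 0]])

```text
t: 24.0
tool_pos: [0.4593, -0.3468, 0.0694]
orientation: [-2.327, -2.11, 0.0]
force: [-0.2, 0.5, -0.5]
opening: 0.0361
gripper_force: 16.0
```

Lower 11.5 mm more, softly.

Emit:
play_rows(slide=[[0, 0, 0.015], [0, 0, 0.012], [0, 0, 0.006], [0, 0, 0.005], [0, 0, 0.004], [0, 0, 0.004], [0, 0, 0.002], [0, 0, 0]], twist=[[0, 0, 0], [0, 0, 0], [0, 0, 0], [0, 0, 0], [0, 0, 0], [0, 0, 0], [0, 0, 0], [0, 0, 0]])

```text
t: 24.8
tool_pos: [0.4592, -0.3471, 0.0579]
orientation: [2.327, 2.11, -0.0]
force: [-1.3, 1.1, 3.9]
opening: 0.0359
gripper_force: 16.0
```

Emit:
play_rows(slide=[[0, 0, 0], [0, 0, 0], [0, 0, 0], [0, 0, 0], [0, 0, 0], [0, 0, 0], [0, 0, 0], [0, 0, 0]], twist=[[0, 0, 0], [0, 0, 0], [0, 0, 0], [0, 0, 0], [0, 0, 0], [0, 0, 0], [0, 0, 0], [0, 0, 0]], fingers=-1)

```text
t: 25.6
tool_pos: [0.4591, -0.3469, 0.0574]
orientation: [-2.328, -2.11, -0.0]
force: [0.0, -0.3, 0.8]
opening: 0.0918
gripper_force: 0.0
```

Emit:
play_rows(slide=[[0, 0, -0.04], [0, 0, -0.08], [0, 0, -0.14], [0, 0, -0.18], [0, 0, -0.18], [0, 0, -0.18], [0, 0, -0.1], [0, 0, -0.04]], twist=[[0, 0, 0], [0, 0, 0], [0, 0, 0], [0, 0, 0], [0, 0, 0], [0, 0, 0], [0, 0, 0], [0, 0, 0]])

```text
t: 26.4
tool_pos: [0.4602, -0.3479, 0.2974]
orientation: [2.323, 2.105, 0.001]
force: [0.2, 0.1, -0.3]
opening: 0.0932
gripper_force: 0.0
```

```bash
python3 w.py mid .032 .078 .4593 -.3458
```

```text
tcp [ 0.4601 -0.3478  0.2969] yaw -5.62
mid riser [ 0.4592 -0.3455] [0.074 0.103] -5.7 z 0.0315 2947
 house [ 0.4597 -0.3462] [0.036 0.054] -5.6 zmax 0.1114 1589
 upper [ 0.4598 -0.3453] [0.036 0.043] -5.7 1134
```

Emit:
play_rows(slide=[[0, 0, 0], [0.12, -0.007, 0], [0.19, -0.007, 0], [0.19, -0.007, 0], [0.19, -0.007, 0], [0.19, -0.007, 0], [0.19, -0.007, 0], [0.19, -0.007, 0]], twist=[[0, 0, -0.037], [0, 0, 0], [0, 0, 0], [0, 0, 0], [0, 0, 0], [0, 0, 0], [0, 0, 0], [0, 0, 0]])

```text
t: 27.25
tool_pos: [0.4644, -0.0298, 0.2903]
orientation: [-2.285, -2.153, 0.003]
force: [0.4, 0.4, -0.0]
opening: 0.0929
gripper_force: 0.0
```

Emit:
play_rows(slide=[[0.2, -0.007, 0], [0.2, -0.007, 0], [0.2, -0.007, 0], [0.2, -0.007, 0], [0.2, -0.007, 0], [0.2, -0.007, 0], [0.19, -0.007, 0], [0.18, -0.01, 0]], twist=[[0, 0, 0], [0, 0, 0], [0, 0, 0], [0, 0, 0], [0, 0, 0], [0, 0, 0], [0, 0, 0], [0, 0, 0]])

```text
t: 28.05
tool_pos: [0.4729, 0.3625, 0.2898]
orientation: [-2.285, -2.155, 0.005]
force: [0.9, -0.4, 0.2]
opening: 0.0933
gripper_force: 0.0
```

```bash
python3 - <<'E'
from w import *
for i in range(4): cams.read_camera('wrist')
look('mat',.006,.06,(.476,.3605))
E
```

```text
tcp [0.4735 0.3602 0.2904] yaw -3.36
mat riser [0.4757 0.3627] [0.144 0.148] -72.0 z 0.0055 4273
 house [0.475  0.3611] [0.032 0.047] -1.6 zmax 0.067 1053
 upper [0.475  0.3616] [0.032 0.037] -2.8 734
```

Emit:
play_rows(slide=[[0.004, 0.006, 0.08], [0, 0, 0.18], [0, 0, 0.19], [0, 0, 0.19], [0, 0, 0.18], [0, 0, 0.14], [0, 0, 0.08], [0, 0, 0.03]], twist=[[0, 0, 0], [0, 0, 0], [0, 0, 0], [0, 0, 0], [0, 0, 0], [0, 0, 0], [0, 0, 0], [0, 0, 0]])

```text
t: 29.1
tool_pos: [0.474, 0.3586, 0.0216]
orientation: [-2.288, -2.152, 0.008]
force: [-1.0, 0.0, 0.2]
opening: 0.0929
gripper_force: 0.0
```

Emit:
play_rows(slide=[[0, 0, 0], [0, 0, 0], [0, 0, 0], [0, 0, 0], [0, 0, 0], [0, 0, 0], [0, 0, 0], [0, 0, 0]], twist=[[0, 0, 0], [0, 0, 0], [0, 0, 0], [0, 0, 0], [0, 0, 0], [0, 0, 0], [0, 0, 0], [0, 0, 0]], fingers=1, force=12)

```text
t: 29.9
tool_pos: [0.4756, 0.3617, 0.0249]
orientation: [-2.286, -2.155, 0.0]
force: [-0.8, 0.8, 0.3]
opening: 0.0337
gripper_force: 0.2
```

Emit:
play_rows(slide=[[0, 0, 0], [0, 0, 0], [0, 0, 0], [0, 0, 0], [0, 0, -0.01], [0, 0, -0.02], [0, 0, -0.04], [0, 0, -0.04]], twist=[[0, 0, 0], [0, 0, 0], [0, 0, 0], [0, 0, 0], [0, 0, 0], [0, 0, 0], [0, 0, 0], [0, 0, 0]])

```text
t: 30.7
tool_pos: [0.4758, 0.3617, 0.0534]
orientation: [2.286, 2.154, 0.0]
force: [0.0, 0.4, -0.3]
opening: 0.0318
gripper_force: 12.0
```

Emit:
play_rows(slide=[[0, 0, -0.1], [0, 0, -0.15], [0, 0, -0.15], [0, 0, -0.12], [-0.08, 0.022, 0], [-0.15, 0.041, 0], [-0.16, 0.044, 0], [-0.16, 0.044, 0]], twist=[[0, 0, 0.051], [0, 0, 0], [0, 0, 0], [0, 0, 0], [0, 0, 0], [0, 0, 0], [0, 0, 0], [0, 0, 0]])

```text
t: 31.5
tool_pos: [0.498, 0.2197, 0.1837]
orientation: [2.341, 2.093, 0.002]
force: [1.0, -2.0, -1.3]
opening: 0.0313
gripper_force: 12.0
```

Emit:
play_rows(slide=[[-0.18, 0.049, 0], [-0.18, 0.049, 0], [-0.19, 0.052, 0], [-0.19, 0.052, 0], [-0.19, 0.052, 0], [-0.19, 0.052, 0], [-0.17, 0.046, 0], [-0.104, 0.028, 0]], twist=[[0, 0, 0], [0, 0, 0], [0, 0, 0], [0, 0, 0], [0, 0, 0], [0, 0, 0], [0, 0, 0], [0, 0, 0]])

```text
t: 32.3
tool_pos: [0.5531, -0.1398, 0.1838]
orientation: [2.344, 2.089, 0.0]
force: [-0.6, 0.2, -1.0]
opening: 0.0321
gripper_force: 12.0
```

Emit:
play_rows(slide=[[0, 0, 0], [0, 0, 0.05], [0, 0, 0.12], [0, 0, 0.14], [0, 0, 0.12], [0, 0, 0.08], [0, 0, 0.02], [0, 0, 0]], twist=[[0, 0, 0], [0, 0, 0], [0, 0, 0], [0, 0, 0], [0, 0, 0], [0, 0, 0], [0, 0, 0], [0, 0, 0]])

```text
t: 33.1
tool_pos: [0.5521, -0.1348, 0.049]
orientation: [-2.34, -2.093, 0.001]
force: [0.3, -0.8, -0.7]
opening: 0.032
gripper_force: 12.0
```

Emit:
play_rows(slide=[[-0.005, 0.006, 0.02], [0, 0, 0.014], [0, 0, 0.006], [0, 0, 0.005], [0, 0, 0.004], [0, 0, 0.004], [0, 0, 0.002], [0, 0, 0]], twist=[[0, 0, 0], [0, 0, 0], [0, 0, 0], [0, 0, 0], [0, 0, 0], [0, 0, 0], [0, 0, 0], [0, 0, 0]])

```text
t: 33.9
tool_pos: [0.5542, -0.1377, 0.0361]
orientation: [-2.343, -2.093, 0.0]
force: [0.6, 0.1, -0.8]
opening: 0.0317
gripper_force: 12.0
```

Emit:
play_rows(slide=[[0.004, -0.002, 0.003], [0, 0, 0.003], [0, 0, 0.001], [0, 0, 0], [0, 0, 0], [0, 0, 0], [0, 0, 0], [0, 0, 0]], twist=[[0, 0, 0], [0, 0, 0], [0, 0, 0], [0, 0, 0], [0, 0, 0], [0, 0, 0], [0, 0, 0], [0, 0, 0]])

```text
t: 34.7
tool_pos: [0.554, -0.1365, 0.0348]
orientation: [2.343, 2.093, 0.0]
force: [-2.3, 0.7, 5.4]
opening: 0.032
gripper_force: 12.0
```

Emit:
play_rows(slide=[[0, 0, 0], [0, 0, 0], [0, 0, 0], [0, 0, 0], [0, 0, 0], [0, 0, 0], [0, 0, 0], [0, 0, 0]], twist=[[0, 0, 0], [0, 0, 0], [0, 0, 0], [0, 0, 0], [0, 0, 0], [0, 0, 0], [0, 0, 0], [0, 0, 0]], fingers=-1)

```text
t: 35.5
tool_pos: [0.5539, -0.1366, 0.0344]
orientation: [-2.343, -2.093, -0.0]
force: [-0.1, 0.3, -1.1]
opening: 0.0907
gripper_force: 0.0
```

Emit:
play_rows(slide=[[0, 0, -0.04], [0, 0, -0.1], [0, 0, -0.15], [0, 0, -0.18], [0, 0, -0.18], [0, 0, -0.18], [0, 0, -0.12], [0, 0, -0.05]], twist=[[0, 0, 0], [0, 0, 0], [0, 0, 0], [0, 0, 0], [0, 0, 0], [0, 0, 0], [0, 0, 0], [0, 0, 0]])

```text
t: 36.3
tool_pos: [0.5553, -0.137, 0.2897]
orientation: [2.338, 2.089, 0.005]
force: [-0.4, -0.2, 0.6]
opening: 0.0931
gripper_force: 0.0
```

```bash
python3 - <<'E'
from w import *
for i in range(4): cams.read_camera('wrist')
look('low',.016,.06,(.5537,-.1362),None,.065)
p,d,c=snap('scene'); save(cv2.resize(p[100:300,150:430],None,fx=2.8,fy=2.8),'end.png')
print(robot.read_state()['t'])
E
```

```text
tcp [ 0.5529 -0.1363  0.2818] yaw -6.46
low riser [ 0.5535 -0.1366] [0.062 0.086] -6.3 z 0.0155 1989
 house [ 0.5542 -0.1372] [0.033 0.048] -7.0 zmax 0.0763 1143
 upper [ 0.5545 -0.137 ] [0.032 0.037] -6.4 794
36.6
```

View pics/end.png

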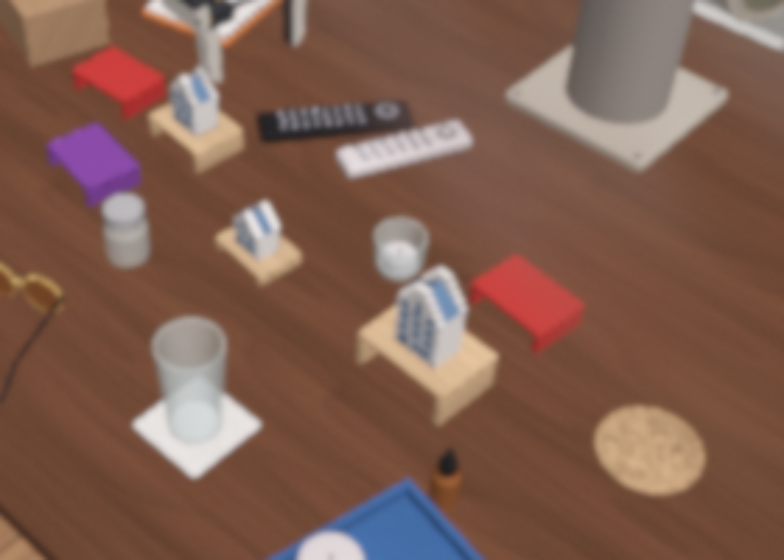

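All three houses stand centred: tall on high (432,315), bell on mid (195,100) and small on low (258,230). The candle glass (400,250), dropper (447,475) and tumbler (190,380) are where they were.

```bash
python3 -c "
from plant import robot
print(robot.close_job())"
```

```text
the job is handed in; nothing more can be done
None
```

The job is handed in at about 37 s: each house stands on its matching riser, measured within about 2 mm of centre and 1° of square, and the candle glass, dropper bottle and drinking glass look unmoved in the final picture; no verdict was returned.

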